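Fetch the round bar from the sample drawer and seat it in the inspection V-block

ROBOT

A 6-joint arm with a two-finger parallel gripper is mounted at the origin on the work surface. World frame = base frame: x ahead of the robot, y to its left, z up, the work surface at z = 0. Lengths are in mm, angles in rad, forces in N, time in s.
With the tool pointing down it reaches from about 350 to 975 mm from the base axis. Payload 7.1 kg.
Tool frame: the origin (TCP) lies at the very end of the fingers, on their centre line; the grasp point (between the pads) lies 19 mm behind it (ctrl.tcp_to_grasp is the distance from the TCP to the grasp point, in mm); z points along the fingers, x is the direction in which the jaws open and shut, and the axes are right-handed (so a half turn about z gives the same grasp; the last joint's range is limited). The gripper opens to 88 mm and grips with 3 to 60 N. Pads are 20 mm wide; open, the fingers measure 115 mm over their backs; the gripper's body (75 mm by 178 mm) begins 61 mm behind the grasp point.
Start: joints at [1.125, 0.423, 1.63, -0, 1.089, -0.019], TCP at [258.693, 568.931, 222.675] pointing down, gripper open.
Joint ranges: [-3, 3], [-0.9, 2.11], [0.09, 2.58], [-1.31, 4.45], [0.11, 2.69], [-2.54, 2.54]. Speed limits (rad/s): [2.39, 2.39, 3.01, 3.14, 3.14, 3.14].

INTERFACE

Orientations are given as a rotation vector (axis times angle).
In Python, from workcell import get_obs, viewer, ctrl, masks_of gives the robot as it stands. The module is installed in compiled form; this text tells all that it offers.
- The arm moves only by the shell command python3 -m inch 'ROWS'. ROWS is JSON, a list of rows, each an object of numbers: "tx", "ty", "tz": the shift along the tool's x, y, z in cm; "ax", "ay", "az": the turn, a rotation vector about the tool's x, y, z in degrees; "jaw": the opening, from 0 (shut) to 1 (fully open). In form: [{"tx": .., "ty": .., "tz": .., "ax": .., "ay": .., "az": .., "jaw": ..}, ...]. A call has 1 to 12 rows; each row shifts and turns the commanded pose from where the row before left it, along the tool's axes as they then stand; what a row does not reach is not made up. A row lasts 1/8 s, in which the tool goes at most 62.5 mm and 10.7 degrees, less where a joint would pass 70% of its speed; a pose out of reach is approached as far as the arm can. A call is refused whole if a number of a shift passes 6.25 or a number of a turn 10.7, either way. A call with a gripper value outside its range is refused whole. The fingers move at their own pace and stop on an object; the grip force is fixed at half the most. Time passes only in rows, so rows that do not move let the fingers close. It gives the time, the measured TCP pose, the force and the opening at its end, in the units of the state.
- get_obs(): the state, without advancing time (a new reading comes with each control period).
- viewer.get_image(name): name is "scene" or "top" or "wrist"; returns (picture, depth): 384x512x3 uint8, red, green, blue; 384x512 float32, mm along the optical axis (not along the pixel's ray), 0 where there is no reading.
- viewer.get_calibration(name): a dict with "fx", "fy", "cx", "cy" (pixels), "rvec" (rotation vector, rad) and "tvec" (3), from world to camera coordinates, as OpenCV has them. Camera axes: x right, y down, z forward; pixel columns grow to the right and rows downward; lengths in mm; the calibration is good to about 2 mm. The wrist camera is an equidistant fisheye: a pixel r from the principal point sees the ray r / f radians off the axis. A picture is of the moment at which its call begins: read the wrist's pose just before it. get_calibration takes no time and is no camera call; for the wrist camera it gives the pose at the moment of the call.
- ctrl.close_job(): hands the job in, once; it reports no verdict.
Trained networks look in the newest picture that a camera, given by its name, has taken for a name from the list of things; names that differ only in an ending like _2 or _b are one class to them, and where a whole thing is asked for, a point or a joint stands for the part that bears it (a point fixed in the world has none). Each returns a list of dicts, best first, with "score" (0 to 1); they miss things now and then, are a little off and sometimes report something else, mostly with a low value. They report only what shows in the picture. A call takes as long as a camera call.
- masks_of(camera, thing): "pixels" (384x512 bool, what is visible of it) and "location" ([column, row] in pixels, amid what is visible of it).
The state is a dict: "t": time; "qpos": joint angles; "qvel": joint speeds; "joint_torque": joint torques, N m; "ee_pos": TCP position; "orientation": TCP orientation; "ft_force": force on the tool from outside, world axes, zero at the start; "moment": the same for the moment, N m; "width": finger opening in mm.
Only numpy, scipy, OpenCV 4.12 (cv2) and the standard library are available. Lean on these libraries where they do the work, as an engineer would, in place of code of your own. Each camera call takes 0.05 s, during which the arm holds its last target. There are 200 camera calls.

TASK

Pull open the drawer of the grey sample case, take out the plain round bar, stand it gently on the inspection station's white plate and push it back under the camera until it rests upright against both faces of the steel V-block. Do not touch the camera; leave the other two samples standing in the drawer and the teal plug modules and the jar where they are. Finish with the drawer pushed fully shut.

Things in the scene. Friction and masses are not known exactly. Their poses are not given: they have to be found in the camera images.
- case: Light grey plastic sample case, fixed, 270 deep x 330 wide x 150 mm high; one drawer fills its front. Origin: middle of the front face, at table height (z = 0). x points level into the case, so the drawer opens along the case's -x; y across, z up. A multimeter, 40 mm high, lies on its top, at least 95 mm behind the front.
- drawer (a joint): Opening of the case's drawer in m: 0 shut (as at the start), 0.17 fully open. Runs level along the case's -x; friction about 2 N plus light damping; stays where it is left. The drawer front is 306 mm wide, its top edge 132 mm above the table.
- drawer_handle (a point): Middle of the drawer's pull: a level round steel bar 10 mm thick and 120 mm long across the drawer, with a leg to the drawer front at each end. Its axis stands 45 mm out from the drawer front (40 mm clear behind the bar) and 112 mm above the table. Moves with the drawer; z is up.
- drawer_pockets (a point): Middle of the middle one of three square pockets, 54 x 54 mm and 16 mm deep, in the drawer's black foam: on the pocket's floor, 50 mm above the table, 70 mm behind the outside of the drawer front. The others lie 88 mm to either side (along the case's y). Moves with the drawer; axes as the case.
- round_bar: The plain round bar: bare aluminium cylinder of one diameter all the way, 48 mm thick, 80 mm tall, about 0.4 kg, standing in one of the drawer's three pockets (which one varies). Origin: centre of its underside; z along its axis. In the drawer its underside is 50 mm above the table.
- stepped_bar: Stepped round sample, aluminium: 48 mm thick in its lower half and 28 mm in its upper half, 80 mm tall, in another pocket. Stays in the drawer. Origin: centre of its underside, z up.
- square_bar: Square sample, aluminium, 44 x 44 x 80 mm tall, in another pocket. Stays in the drawer. Origin: centre of its underside, z up.
- station: Camera inspection station, fixed: teal base with white top plate, 320 (x) x 260 (y) x 30 mm high, from 165 mm in front of (-x) to 155 mm behind its origin. Origin: at table height, on the V's middle line, 60 mm in front of the V's root; x points level into the V, y across (left), z up. A plug module stands on the plate right (-y) of the V-block. The plate is smooth (friction about 0.25).
- v_root (a point): Root of the V of the steel V-block, at plate height (30 mm). The block is 40 mm high, 92 mm wide (station y) and ends 24 mm behind the root. Its V of 90 degrees opens to the station's -x: vertical smooth faces at 45 degrees either side (friction about 0.25), mouth 80 mm wide, 40 mm in front of the root.
- seat (a point): Point on the white plate's top (30 mm above the table) where the centre of the round bar's underside comes to be when the bar touches both faces of the V: 34 mm in front of the V's root. Same axes as the station.
- camera: Camera with ring light over the seat, fixed, not to be touched. Origin: centre of the ring light's underside, straight above the seat, 125 mm above the plate (45 mm above the top of a seated bar). Ring light 64 mm across and 16 mm high, lens and camera body (42 mm square) above it up to 116 mm over the origin.
- column (a point): Foot of the aluminium column that carries the camera: 30 mm square (foot 50 mm square), up to 328 mm above the table, 35 mm behind (+x) and 104 mm left (+y) of the V's root in the station's frame. A level arm runs from it to the camera, its underside 261 mm above the table.
- module_a: Teal plug-in module, 50 x 50 x 40 mm, standing on the station's plate to the right of the V-block. Bystander. Origin: centre of its underside.
- module_b: Teal plug-in module, 50 x 50 x 40 mm, on the table between case and station. Bystander. Origin: centre of its underside.
- jar: Small clear jar with white cap, 44 mm across, 58 mm high, on the table between case and station, nearer the robot. Bystander. Origin: centre of its underside.

How it is judged:
By the outcome, as a careful person would: the job done as asked, in the order asked, and still so for the second after the job is handed in, with the robot touching nothing.
It also fails if it takes over 72 s, if anything falls off the work surface, if the arm or the gripper's body presses on something with over 40 N, if the wrist force passes 120 N, or if a joint passes its speed limit or range.

## Working session

There is one attempt and no reset: what is moved stays moved. The work goes in short steps, Python scripts to look and compute and a shell command to move; the robot and the scene stay as the last step left them, time stands still between calls to the robot, and variables do not carry over. Pictures are saved under pics/ and viewed, about 8 in all and at most 12, crops included, and the job is handed in when it is done.

```bash
mkdir -p pics; cat > h.py <<'E'
import numpy as np, cv2
from workcell import get_obs, viewer, ctrl, masks_of
from scipy.spatial.transform import Rotation as R
def cloud(name):
    im,d=viewer.get_image(name); c=viewer.get_calibration(name)
    v,u=np.mgrid[0:384,0:512]; 
    P=np.stack([(u-c['cx'])/c['fx']*d,(v-c['cy'])/c['fy']*d,d],-1)
    Rm=R.from_rotvec(np.ravel(c['rvec'])).as_matrix()
    W=(P-np.ravel(c['tvec']))@Rm
    W[d<=0]=np.nan
    return im,d,W
def save(im,n): cv2.imwrite('pics/'+n,im[:,:,::-1])
E
python3 - <<'E'
from h import *
o=get_obs(); print(o['t'],o['orientation'],o['ee_pos'])
np.set_printoptions(precision=1,suppress=True)
ims=[]
for cam in ['scene','top']:
    im,d,W=cloud(cam); ims.append(im); np.savez(cam,im=im,W=W)
    for th in ['case','drawer_handle','station','camera','column','module_a','jar','round_bar']:
        for m in masks_of(cam,th)[:3]:
            p=W[m['pixels']]; p=p[~np.isnan(p[:,0])]
            if len(p): print(cam,th,round(m['score'],2),np.array(m['location']),len(p),'med',np.median(p,0),'lo',np.percentile(p,2,0),'hi',np.percentile(p,98,0))
    c=viewer.get_calibration(cam); print(c['fx'],-R.from_rotvec(np.ravel(c['rvec'])).inv().apply(np.ravel(c['tvec'])))
save(cv2.resize(np.vstack(ims),(448,672))[:, :] if 0 else cv2.resize(np.hstack(ims),(800,300)),'a.png')
save(cv2.resize(ims[0],(768,576)),'s.png');save(cv2.resize(ims[1],(768,576)),'t.png')
E
```

```text
0.0 [ 2.64080864e+00  1.70016966e+00 -2.11498873e-03] [258.44705721 568.44624459 221.88368926]
scene case 0.85 [327.8 131.1] 12637 med [708.7 173.6 148.7] lo [570.7  86.1  20.7] hi [864.8 419.8 153.7]
scene drawer_handle 0.68 [252.4 305.9] 18078 med [ 587.8 -264.2   30.5] lo [ 416.2 -387.8   20.6] hi [ 721.3 -132.2  300.7]
scene drawer_handle 0.66 [277.5 120.2] 439 med [571.2 228.5 114.4] lo [535.9 111.3  37.8] hi [606.2 348.  130.1]
scene station 0.95 [250.9 310.2] 18111 med [ 586.9 -264.6   30.5] lo [ 416.2 -388.5   19.8] hi [ 721.5 -133.5  300.5]
scene camera 0.27 [190.2 205.3] 386 med [403.  -17.6  51.4] lo [381.2 -29.7  -0.5] hi [420.5  11.5  61.3]
scene camera 0.2 [251.1 307.2] 17962 med [ 587.  -264.3   30.5] lo [ 416.6 -387.7   22.1] hi [ 721.3 -134.1  299.7]
scene column 0.86 [248.5 307.9] 17735 med [ 586.2 -264.1   30.5] lo [ 416.8 -387.3   23.1] hi [ 720.3 -134.6  300. ]
scene column 0.26 [259.3 287.2] 1144 med [ 599.2 -268.   241.1] lo [ 569.5 -282.   157. ] hi [ 626.5 -232.7  283.2]
scene module_a 0.75 [250.  308.5] 18145 med [ 587.7 -263.9   30.5] lo [ 415.9 -388.    16
[... 828 characters left out ...]
.8  284. ]
top column 0.96 [348.7 192.8] 8204 med [ 563.2 -234.    30. ] lo [ 414.5 -378.6   21.7] hi [ 721.9 -120.9  307.6]
top module_a 0.58 [380.9 176.5] 300 med [ 604.6 -339.8   68.5] lo [ 583.6 -365.    32.6] hi [ 632.8 -319.3   74.8]
top module_a 0.54 [266.6 215.6] 270 med [502.4   5.4  39.3] lo [478.7 -19.1  -2. ] hi [527.8  27.9  45.2]
top module_a 0.45 [276.3 247.2] 148 med [401.5  -6.3  56.7] lo [382.3 -25.5  25.5] hi [421.2  14.7  63.7]
top jar 0.66 [275.  246.5] 130 med [403.3  -6.5  57. ] lo [385.1 -22.5  28.4] hi [421.2  11.5  63.7]
top round_bar 0.18 [187.9 190.9] 759 med [580.4 247.2 109.5] lo [538.4 108.4  -2.8] hi [608.8 385.  133.3]
450.6489473539144 [ 433.    -0.9 1442.5]
```

```bash
python3 - <<'E'
from h import *
np.set_printoptions(precision=1,suppress=True)
for cam in ['scene','top']:
    W=np.load(cam+'.npz')['W']; x,y,z=W[...,0],W[...,1],W[...,2]
    def rect(m,n):
        m=cv2.morphologyEx(m.astype(np.uint8),cv2.MORPH_OPEN,np.ones((3,3)))>0
        p=W[m][:,:2].astype(np.float32)
        if len(p)>5: print(cam,n,len(p),'mean',p.mean(0),cv2.minAreaRect(p))
    rect((abs(z-150)<7)&(x>450)&(y>50),'casetop')
    rect((abs(z-30)<6)&(x>380)&(y<-80)&(x<780),'plate')
    rect((abs(z-70)<6)&(x>480)&(y<-100)&(y>-315),'vblock')
    h=(abs(z-114)<7)&(x>480)&(y>50)&(x<575); p=W[h][:,:2]
    print('handle',len(p),p.mean(0),p.min(0),p.max(0),np.polyfit(p[:,1],p[:,0],1))
    h=(abs(z-132)<6)&(x>480)&(y>50)&(x<640); p=W[h][:,:2]; print('frontedge',len(p),p.mean(0),p.min(0),p.max(0))
E
```

```text
scene casetop 9646 mean [715.1 268.6] ((724.2514038085938, 381.2264709472656), (602.0012817382812, 313.94854736328125), 88.79493713378906)
scene plate 12515 mean [ 552.1 -269.6] ((567.692138671875, -255.4128875732422), (318.7800598144531, 258.4631652832031), 6.158761024475098)
scene vblock 727 mean [ 635.7 -258.6] ((624.525634765625, -249.6536102294922), (60.8870735168457, 92.29295349121094), 5.7974443435668945)
handle 217 [550.4 242.3] [533.  175.8] [574.7 503.4] [ -0.  557.8]
frontedge 177 [606.1 363.5] [572.2  82.9] [639.5 662.4]
top casetop 9538 mean [716. 309.] ((729.7028198242188, 444.9207458496094), (718.7001342773438, 315.2745361328125), 88.14379119873047)
top plate 5448 mean [ 540.4 -252.5] ((569.19189453125, -252.24624633789062), (317.9527587890625, 258.0482177734375), 6.341195583343506)
top vblock 153 mean [ 629.  -215.9] ((627.1827392578125, -216.7216796875), (35.01488494873047, 50.19863510131836), 88.41828155517578)
handle 207 [551.2 254.3] [535.1 179.1] [574.8 408.3] [  0.  550.7]
frontedge 165 [597.8 432.8] [570.   87.7] [639.6 794. ]
```

View pics/s.png

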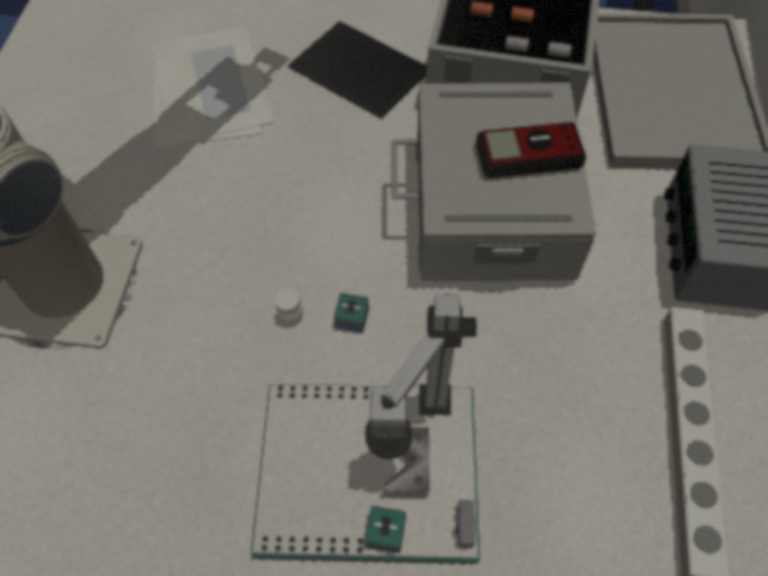

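View pics/t.png

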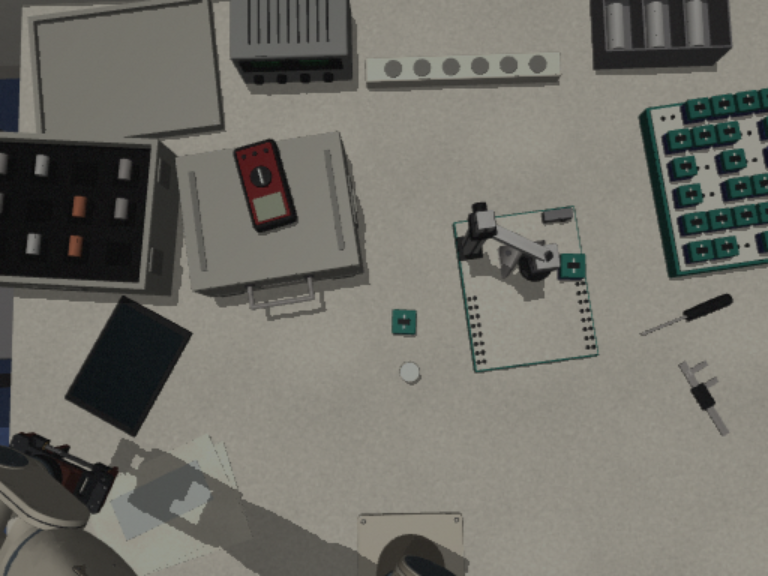

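```bash
python3 - <<'E'
from h import *
np.set_printoptions(precision=1,suppress=True)
for cam in ['scene','top']:
    W=np.load(cam+'.npz')['W']; x,y,z=W[...,0],W[...,1],W[...,2]
    m=((abs(z-150)<7)&(x>450)&(y>50)&(y<460)).astype(np.uint8)
    m=cv2.morphologyEx(m,cv2.MORPH_OPEN,np.ones((5,5)))
    n,l,s,c=cv2.connectedComponentsWithStats(m); k=1+np.argmax(s[1:,4]); p=W[l==k][:,:2].astype(np.float32)
    r=cv2.minAreaRect(p); print(cam,r,np.median(z[l==k]))
    h=(abs(z-114)<7)&(y>150)&(y<330)&(x>480)&(x<580); p=W[h]
    # in case frame guess yaw 11
    for yaw in [np.deg2rad(8),np.deg2rad(10),np.deg2rad(12)]:
        a=np.array([np.cos(yaw),np.sin(yaw)]);b=np.array([-a[1],a[0]])
        u,v=p[:,:2]@a,p[:,:2]@b; k=u<np.median(u)+8
        print(np.rad2deg(yaw),len(p),np.percentile(u,[2,25,50,75,98]),np.percentile(v,[1,99]), np.polyfit(v[k],u[k],1)[0])
E
```

```text
scene ((721.9364013671875, 264.2811279296875), (269.77655029296875, 336.4388732910156), 7.49694299697876) 149.89306141564666
8.0 236 [568.3 571.6 575.9 586.3 617.2] [ 96.8 240.6] 0.005896010418888046
10.0 236 [572.  576.7 581.  591.9 624.8] [ 76.1 218.9] 0.027107464376847995
12.000000000000002 236 [574.9 581.1 585.6 596.3 631.7] [ 55.4 196.9] 0.052618640913231804
top ((724.4537353515625, 266.844970703125), (270.7503662109375, 330.3107604980469), 7.467658519744873) 149.75547105936602
8.0 208 [569.6 572.8 576.4 584.6 614.3] [100.4 229.5] 0.010368107149235726
10.0 208 [573.8 578.3 581.8 590.3 621.7] [ 79.8 208.1] 0.0349995875149432
12.000000000000002 208 [576.9 582.6 586.5 595.5 628.3] [ 59.2 187.5] 0.05604531822694063
```

```bash
cat >> h.py <<'E'
# poses (mm, deg)
CY,SY=7.5,6.2
def fr(o,yaw): 
    a=np.deg2rad(yaw); return lambda x,y=0:np.array([o[0]+np.cos(a)*x-np.sin(a)*y,o[1]+np.sin(a)*x+np.cos(a)*y])
case=fr((589.6,248.4),CY); stn=fr((573.4,-253.3),SY)
def down(yaw): 
    t=np.deg2rad(yaw/2); return R.from_rotvec(np.pi*np.array([np.cos(t),np.sin(t),0]))
def delta(p,rot):
    o=get_obs(); c=R.from_rotvec(o['orientation'])
    print('pos',np.round(o['ee_pos'],1),'F',np.round(o['ft_force'],1),'w',round(o['width'],1),'t',round(o['t'],2),'q',np.round(o['qpos'],2))
    print('shift cm (before turn)',np.round(c.inv().apply(np.array(p)-o['ee_pos'])/10,2),'(after)',np.round(rot.inv().apply(np.array(p)-o['ee_pos'])/10,2),'turn deg',np.round(np.rad2deg((c.inv()*rot).as_rotvec()),1))
E
python3 -m inch '[{"tx":-2.23,"ty":4.95,"tz":0.2,"jaw":0.5},{"tx":-2.23,"ty":4.95,"tz":0.2,"jaw":0.5},{"tx":-2.23,"ty":4.95,"tz":0.2,"jaw":0.5},{"tx":-2.23,"ty":4.95,"tz":0.2,"jaw":0.5},{"tx":-2.23,"ty":4.95,"tz":0.2,"jaw":0.5},{"tx":-2.23,"ty":4.95,"tz":0.2,"jaw":0.5},{"tx":-2.23,"ty":4.95,"tz":0.2,"jaw":0.5},{"tx":-2.23,"ty":4.95,"tz":0.2,"jaw":0.5}]'
python3 -m inch '[{"az":9.7,"jaw":0.5},{"az":9.7,"jaw":0.5},{"az":9.7,"jaw":0.5},{"az":9.7,"jaw":0.5},{"az":9.7,"jaw":0.5},{"az":9.7,"jaw":0.5},{"jaw":0.5},{"jaw":0.5}]'
python3 - <<'E'
from h import *
delta([*case(-45),93],down(CY))
E
```

```text
pos [258.7 568.9 222.7] F [-0.4  0.1 -0. ] w 87.8 t 0.9 q [ 1.13  0.42  1.63 -0.    1.09 -0.02]
shift cm (before turn) [-17.86  39.57  12.97] (after) [24.12 36.1  12.97] turn deg [ 0.  -0.  58.1]$[0]: bad value
$[0]: bad value
```

```bash
python3 -m inch '[{"tx":-2.23,"ty":4.95,"tz":0.2,"ax":0,"ay":0,"az":0,"jaw":0.5},{"tx":-2.23,"ty":4.95,"tz":0.2,"ax":0,"ay":0,"az":0,"jaw":0.5},{"tx":-2.23,"ty":4.95,"tz":0.2,"ax":0,"ay":0,"az":0,"jaw":0.5},{"tx":-2.23,"ty":4.95,"tz":0.2,"ax":0,"ay":0,"az":0,"jaw":0.5},{"tx":-2.23,"ty":4.95,"tz":0.2,"ax":0,"ay":0,"az":0,"jaw":0.5},{"tx":-2.23,"ty":4.95,"tz":0.2,"ax":0,"ay":0,"az":0,"jaw":0.5},{"tx":-2.23,"ty":4.95,"tz":0.2,"ax":0,"ay":0,"az":0,"jaw":0.5},{"tx":-2.23,"ty":4.95,"tz":0.2,"ax":0,"ay":0,"az":0,"jaw":0.5}]'
```

```text
t: 1.9
ee_pos: [546.4, 241.2, 206.8]
orientation: [-2.642, -1.7, -0.001]
ft_force: [0.6, 0.5, 0.7]
width: 43.6
```

```bash
python3 -m inch '[{"tx":0,"ty":0,"tz":0,"ax":0,"ay":0,"az":9.7,"jaw":0.5},{"tx":0,"ty":0,"tz":0,"ax":0,"ay":0,"az":9.7,"jaw":0.5},{"tx":0,"ty":0,"tz":0,"ax":0,"ay":0,"az":9.7,"jaw":0.5},{"tx":0,"ty":0,"tz":0,"ax":0,"ay":0,"az":9.7,"jaw":0.5},{"tx":0,"ty":0,"tz":0,"ax":0,"ay":0,"az":9.7,"jaw":0.5},{"tx":0,"ty":0,"tz":0,"ax":0,"ay":0,"az":9.7,"jaw":0.5},{"tx":0,"ty":0,"tz":0,"ax":0,"ay":0,"az":0,"jaw":0.5}]'
python3 - <<'E'
from h import *
delta([*case(-45),93],down(CY))
im,d=viewer.get_image('wrist'); save(im,'w1.png')
E
```

```text
t: 2.78
ee_pos: [545.3, 242.6, 206.7]
orientation: [-3.135, -0.204, -0.0]
ft_force: [-0.1, -0.2, -0.1]
width: 43.6
pos [545.3 242.6 206.7] F [-0.1 -0.2 -0.1] w 43.6 t 2.77 q [ 0.4   0.4   1.71 -0.    1.03  0.27]
shift cm (before turn) [-0.04  0.   11.37] (after) [-0.04  0.   11.37] turn deg [-0.  -0.  -0.1]
```

View pics/w1.png

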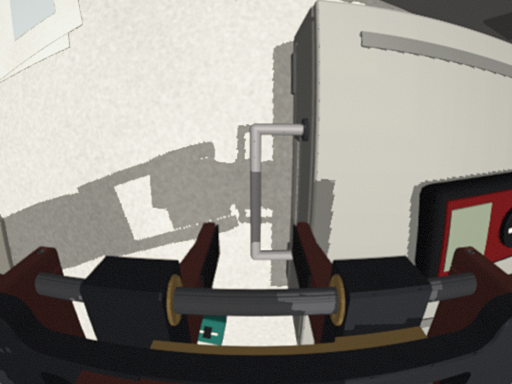

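```bash
cat >> h.py <<'E'
def wproj(P):
    c=viewer.get_calibration('wrist'); q=R.from_rotvec(np.ravel(c['rvec'])).apply(np.atleast_2d(P))+np.ravel(c['tvec'])
    rho=np.hypot(q[:,0],q[:,1]); th=np.arctan2(rho,q[:,2]); 
    return np.c_[c['cx']+c['fx']*th*q[:,0]/rho,c['cy']+c['fy']*th*q[:,1]/rho]
E
python3 - <<'E'
from h import *
print(wproj([[*case(-45,s),112] for s in(-60,0,60)]))
E
```

```text
[[255.16092318 252.23878776]
 [255.15818017 192.89241823]
 [255.1620376  125.8283234 ]]
```

```bash
python3 -m inch '[{"tx":0,"ty":0,"tz":3,"ax":0,"ay":0,"az":0,"jaw":0.5},{"tx":0,"ty":0,"tz":3,"ax":0,"ay":0,"az":0,"jaw":0.5},{"tx":0,"ty":0,"tz":3,"ax":0,"ay":0,"az":0,"jaw":0.5},{"tx":0,"ty":0,"tz":2.3,"ax":0,"ay":0,"az":0,"jaw":0.5},{"tx":0,"ty":0,"tz":0,"ax":0,"ay":0,"az":0,"jaw":0},{"tx":0,"ty":0,"tz":0,"ax":0,"ay":0,"az":0,"jaw":0},{"tx":0,"ty":0,"tz":0,"ax":0,"ay":0,"az":0,"jaw":0},{"tx":0,"ty":0,"tz":0,"ax":0,"ay":0,"az":0,"jaw":0}]'
```

```text
t: 3.82
ee_pos: [545.0, 242.7, 94.6]
orientation: [-3.135, -0.202, 0.0]
ft_force: [-0.6, -0.6, 5.2]
width: 9.2
```

```bash
python3 -m inch '[{"tx":-0.8,"ty":0,"tz":0,"ax":0,"ay":0,"az":0,"jaw":0},{"tx":-1.6,"ty":0,"tz":0,"ax":0,"ay":0,"az":0,"jaw":0},{"tx":-1.6,"ty":0,"tz":0,"ax":0,"ay":0,"az":0,"jaw":0},{"tx":-1.6,"ty":0,"tz":0,"ax":0,"ay":0,"az":0,"jaw":0},{"tx":-1.6,"ty":0,"tz":0,"ax":0,"ay":0,"az":0,"jaw":0},{"tx":-1.6,"ty":0,"tz":0,"ax":0,"ay":0,"az":0,"jaw":0},{"tx":-1.6,"ty":0,"tz":0,"ax":0,"ay":0,"az":0,"jaw":0},{"tx":-1.6,"ty":0,"tz":0,"ax":0,"ay":0,"az":0,"jaw":0},{"tx":-1.6,"ty":0,"tz":0,"ax":0,"ay":0,"az":0,"jaw":0},{"tx":-1.6,"ty":0,"tz":0,"ax":0,"ay":0,"az":0,"jaw":0},{"tx":-1.0,"ty":0,"tz":0,"ax":0,"ay":0,"az":0,"jaw":0},{"tx":0,"ty":0,"tz":0,"ax":0,"ay":0,"az":0,"jaw":0}]'
```

```text
t: 5.32
ee_pos: [383.2, 221.5, 94.6]
orientation: [3.135, 0.202, -0.001]
ft_force: [-1.6, -3.1, 12.5]
width: 9.2
```

```bash
python3 -m inch '[{"tx":0,"ty":0,"tz":0,"ax":0,"ay":0,"az":0,"jaw":0.5},{"tx":0,"ty":0,"tz":0,"ax":0,"ay":0,"az":0,"jaw":0.5},{"tx":0,"ty":0,"tz":-3,"ax":0,"ay":0,"az":0,"jaw":0.5},{"tx":0,"ty":0,"tz":-5,"ax":0,"ay":0,"az":0,"jaw":0.6},{"tx":0,"ty":0,"tz":-5,"ax":0,"ay":0,"az":0,"jaw":0.7},{"tx":0,"ty":0,"tz":-3,"ax":0,"ay":0,"az":0,"jaw":0.7},{"tx":0,"ty":0,"tz":0,"ax":0,"ay":0,"az":0,"jaw":0.7}]'
python3 - <<'E'
from h import *
np.set_printoptions(precision=1,suppress=True)
o=get_obs();print(o['ee_pos'])
for cam in ['scene','top']:
    im,d,W=cloud(cam); np.savez(cam+'2',im=im,W=W)
    print(viewer.get_calibration(cam)['fx'])
    for th in ['round_bar','stepped_bar','square_bar']:
        for m in masks_of(cam,th)[:2]:
            p=W[m['pixels']]; p=p[~np.isnan(p[:,0])]
            if len(p): print(cam,th,round(m['score'],2),np.array(m['location']),len(p),'med',np.median(p,0),'hi',np.percentile(p,95,0))
    x,y,z=W[...,0],W[...,1],W[...,2]
    a=np.deg2rad(CY); u=(x-589.6)*np.cos(a)+(y-248.4)*np.sin(a); v=-(x-589.6)*np.sin(a)+(y-248.4)*np.cos(a)
    k=(abs(z-130)<5)&(u>-160)&(u<-20)&(abs(v)<150); p=np.c_[u[k],v[k]]
    for c in(-88,0,88):
        q=p[abs(p[:,1]-c)<40]; q=q[(abs(q[:,0]+95)<40)]
        if len(q): print(cam,c,len(q),'mid',np.r_[np.percentile(q,2,0),np.percentile(q,98,0)])
    if cam=='top': save(cv2.resize(im[130:270,90:270],(720,560)),'t2.png')
E
```

```text
t: 6.2
ee_pos: [385.5, 222.5, 255.5]
orientation: [-3.133, -0.201, -0.006]
ft_force: [-1.3, 0.2, -0.4]
width: 61.7
[385.5 222.5 255.5]
498.73259967955687
scene round_bar 0.71 [243.9  94.6] 471 med [486.7 305.4 116.5] hi [506.7 333.6 132.1]
scene stepped_bar 0.92 [245.9 117.4] 342 med [498.9 223.4  92.8] hi [517.1 243.1 131.4]
scene stepped_bar 0.16 [302.7 130.8] 18023 med [652.8 184.5 133.9] hi [843.9 394.6 152.5]
scene square_bar 0.66 [244.9 143.9] 545 med [510.7 129.6 124.4] hi [530.  164.8 132.4]
scene -88 273 mid [-113.9 -111.9  -71.9  -68. ]
scene 0 80 mid [-105.6  -16.4  -82.6   10.7]
scene 88 205 mid [-115.2   60.5  -73.2  106.7]
450.6489473539144
top round_bar 0.52 [194.6 218.2] 217 med [497.6 228.4  91. ] hi [518.  245.8 131.5]
top stepped_bar 0.48 [194.1 216.1] 225 med [497.6 228.6  90.6] hi [518.  248.3 131.5]
top square_bar 0.72 [218.4 212.1] 316 med [510.2 148.3 128.2] hi [531.2 172.2 133.1]
top -88 217 mid [-111.6 -107.8  -69.7  -65.3]
top 0 63 mid [-104.3  -13.3  -80.8   11.7]
top 88 163 mid [-109.6   65.   -70.4  108.6]
```

View pics/t2.png

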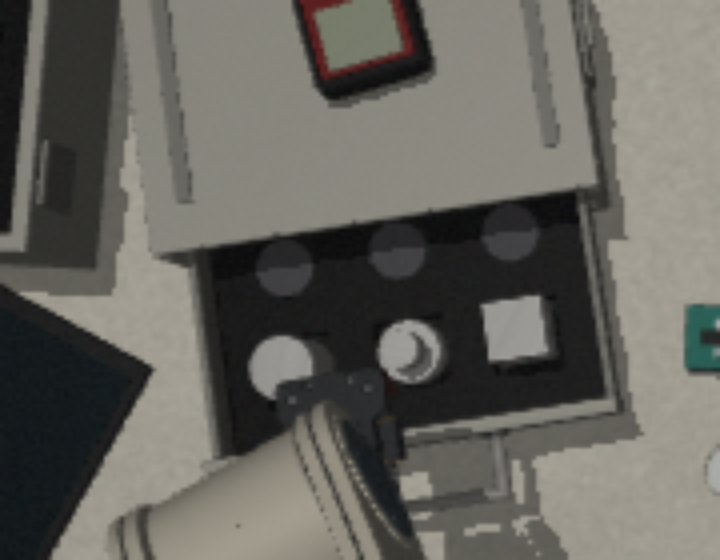

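```bash
python3 - <<'E'
from h import *
delta([*case(-92.5,86),180],down(CY))
E
```

```text
pos [384.2 221.7 252.7] F [-0.3 -0.1 -0.4] w 61.3 t 6.6 q [0.5  0.11 1.98 0.   1.05 0.37]
shift cm (before turn) [11.45 -8.61  7.24] (after) [11.46 -8.57  7.27] turn deg [ 0.   0.1 -0.2]
```

```bash
python3 -m inch '[{"tx":2.86,"ty":-2.15,"tz":0,"ax":0,"ay":0,"az":0,"jaw":0.75},{"tx":2.86,"ty":-2.15,"tz":0,"ax":0,"ay":0,"az":0,"jaw":0.75},{"tx":2.86,"ty":-2.15,"tz":0,"ax":0,"ay":0,"az":0,"jaw":0.75},{"tx":2.86,"ty":-2.15,"tz":0,"ax":0,"ay":0,"az":0,"jaw":0.75},{"tx":0,"ty":0,"tz":3.6,"ax":0,"ay":0,"az":0,"jaw":0.75},{"tx":0,"ty":0,"tz":3.6,"ax":0,"ay":0,"az":0,"jaw":0.75},{"tx":0,"ty":0,"tz":0,"ax":0,"ay":0,"az":0,"jaw":0.75}]'
python3 - <<'E'
from h import *
delta([*case(-92.5,86),93],down(CY))
im,d=viewer.get_image('wrist')
c=wproj([[*case(-92.5,86),130]]);print(c)
for a in np.linspace(0,6.28,24):
    u,v=wproj([[*case(-92.5+24*np.cos(a),86+24*np.sin(a)),130]])[0]; cv2.circle(im,(int(u),int(v)),1,(255,0,0),-1)
save(im,'w2.png')
E
```

```text
t: 7.48
ee_pos: [485.2, 320.7, 178.6]
orientation: [3.132, 0.201, -0.009]
ft_force: [0.3, -0.3, 0.9]
width: 66.2
pos [485.2 320.7 178.6] F [ 0.3 -0.3  0.9] w 66.2 t 7.47 q [ 0.56  0.42  1.76 -0.    0.97  0.44]
shift cm (before turn) [ 0.21 -0.1   8.56] (after) [ 0.16 -0.07  8.56] turn deg [ 0.2  0.4 -0.1]
[[256.07456516 208.86520652]]
```

View pics/w2.png

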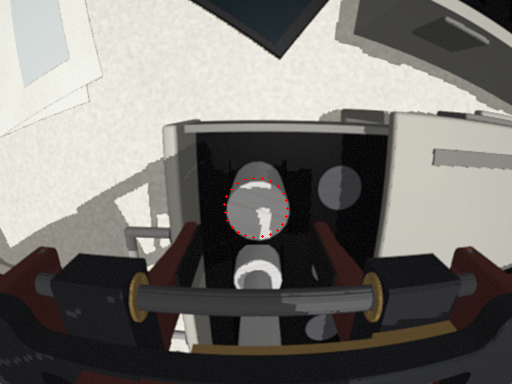

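```bash
python3 -m inch '[{"tx":0.25,"ty":-0.1,"tz":1,"ax":0,"ay":0,"az":0,"jaw":0.75},{"tx":0,"ty":0,"tz":2.5,"ax":0,"ay":0,"az":0,"jaw":0.75},{"tx":0,"ty":0,"tz":2.5,"ax":0,"ay":0,"az":0,"jaw":0.75},{"tx":0,"ty":0,"tz":2.5,"ax":0,"ay":0,"az":0,"jaw":0.75},{"tx":0,"ty":0,"tz":0,"ax":0,"ay":0,"az":0,"jaw":0.3},{"tx":0,"ty":0,"tz":0,"ax":0,"ay":0,"az":0,"jaw":0.3},{"tx":0,"ty":0,"tz":0,"ax":0,"ay":0,"az":0,"jaw":0.3},{"tx":0,"ty":0,"tz":0,"ax":0,"ay":0,"az":0,"jaw":0.3}]'
```

```text
t: 8.52
ee_pos: [489.9, 323.5, 97.8]
orientation: [-3.134, -0.201, -0.002]
ft_force: [-1.7, -0.6, 4.3]
width: 47.7
```

```bash
python3 -m inch '[{"tx":0,"ty":0,"tz":-1,"ax":0,"ay":0,"az":0,"jaw":0.3},{"tx":0,"ty":0,"tz":-2.5,"ax":0,"ay":0,"az":0,"jaw":0.3},{"tx":0,"ty":0,"tz":-2.5,"ax":0,"ay":0,"az":0,"jaw":0.3},{"tx":0,"ty":0,"tz":-2.5,"ax":0,"ay":0,"az":0,"jaw":0.3},{"tx":0,"ty":0,"tz":-2.5,"ax":0,"ay":0,"az":0,"jaw":0.3},{"tx":0,"ty":0,"tz":-1,"ax":0,"ay":0,"az":0,"jaw":0.3},{"tx":0,"ty":0,"tz":0,"ax":0,"ay":0,"az":0,"jaw":0.3}]'
python3 - <<'E'
from h import *
for x in (-74,-80): delta([*stn(x,0),205],down(SY-90))
E
```

```text
t: 9.4
ee_pos: [489.6, 323.2, 217.2]
orientation: [-3.135, -0.201, -0.002]
ft_force: [-0.3, -0.7, -4.7]
width: 47.6
pos [489.6 323.2 217.2] F [-0.3 -0.7 -4.7] w 47.6 t 9.4 q [ 0.56  0.37  1.72 -0.    1.05  0.43]
shift cm (before turn) [-6.47 58.1   1.18] (after) [58.22  5.3   1.22] turn deg [-0.1 -0.  91.1]
pos [489.6 323.2 217.2] F [-0.3 -0.7 -4.7] w 47.6 t 9.4 q [ 0.56  0.37  1.72 -0.    1.05  0.43]
shift cm (before turn) [-7.07 58.09  1.18] (after) [58.22  5.9   1.22] turn deg [-0.1 -0.  91.1]
```

```bash
python3 -m inch '[{"tx":-1,"ty":3.5,"tz":0,"ax":0,"ay":0,"az":0,"jaw":0.3},{"tx":-1,"ty":5,"tz":0,"ax":0,"ay":0,"az":0,"jaw":0.3},{"tx":-1,"ty":5,"tz":0,"ax":0,"ay":0,"az":0,"jaw":0.3},{"tx":-1,"ty":5.2,"tz":0,"ax":0,"ay":0,"az":0,"jaw":0.3},{"tx":-1,"ty":5.2,"tz":0,"ax":0,"ay":0,"az":0,"jaw":0.3},{"tx":-1,"ty":5.2,"tz":0,"ax":0,"ay":0,"az":0,"jaw":0.3},{"tx":-1,"ty":5.2,"tz":0,"ax":0,"ay":0,"az":0,"jaw":0.3},{"tx":-1,"ty":5.2,"tz":0,"ax":0,"ay":0,"az":0,"jaw":0.3},{"tx":-1,"ty":5.2,"tz":0,"ax":0,"ay":0,"az":0,"jaw":0.3},{"tx":-1,"ty":5.2,"tz":0,"ax":0,"ay":0,"az":0,"jaw":0.3},{"tx":-1,"ty":5,"tz":0,"ax":0,"ay":0,"az":0,"jaw":0.3},{"tx":-1,"ty":3.2,"tz":0,"ax":0,"ay":0,"az":0,"jaw":0.3}]'
python3 -m inch '[{"tx":0,"ty":0,"tz":0,"ax":0,"ay":0,"az":10.1,"jaw":0.3},{"tx":0,"ty":0,"tz":0,"ax":0,"ay":0,"az":10.1,"jaw":0.3},{"tx":0,"ty":0,"tz":0,"ax":0,"ay":0,"az":10.1,"jaw":0.3},{"tx":0,"ty":0,"tz":0,"ax":0,"ay":0,"az":10.1,"jaw":0.3},{"tx":0,"ty":0,"tz":0,"ax":0,"ay":0,"az":10.1,"jaw":0.3},{"tx":0,"ty":0,"tz":0,"ax":0,"ay":0,"az":10.1,"jaw":0.3},{"tx":0,"ty":0,"tz":0,"ax":0,"ay":0,"az":10.1,"jaw":0.3},{"tx":0,"ty":0,"tz":0,"ax":0,"ay":0,"az":10.1,"jaw":0.3},{"tx":0,"ty":0,"tz":0,"ax":0,"ay":0,"az":10.1,"jaw":0.3},{"tx":0,"ty":0,"tz":0,"ax":0,"ay":0,"az":0,"jaw":0.3}]'
python3 - <<'E'
from h import *
delta([*stn(-80,0),75],down(SY-90))
E
```

```text
t: 10.9
ee_pos: [443.9, -270.4, 215.5]
orientation: [-3.135, -0.199, 0.002]
ft_force: [1.1, 0.7, -4.4]
width: 47.2
t: 12.15
ee_pos: [444.1, -268.1, 215.6]
orientation: [2.344, -2.091, -0.003]
ft_force: [-1.2, 0.2, -4.4]
width: 47.9
pos [ 444.1 -268.1  215.6] F [-1.2  0.2 -4.4] w 47.9 t 12.15 q [-0.57  0.28  1.87 -0.    1.    0.89]
shift cm (before turn) [-0.02 -5.04 14.05] (after) [-0.07 -5.01 14.06] turn deg [0.1 0.1 0.3]
```

```bash
python3 - <<'E'
from h import *
c=viewer.get_calibration('wrist'); r=R.from_rotvec(np.ravel(c['rvec'])); p=-r.inv().apply(np.ravel(c['tvec']))
o=get_obs(); print(R.from_rotvec(o['orientation']).inv().apply(p-o['ee_pos']), r.inv().apply([0,0,1]))
E
```

```text
[   1.34207783  -76.69932016 -162.32246438] [-0.27994196 -0.03020618 -0.9595416 ]
```

```bash
python3 -m inch '[{"tx":0,"ty":-0.6,"tz":2,"ax":0,"ay":0,"az":0,"jaw":0.3},{"tx":0,"ty":0,"tz":3,"ax":0,"ay":0,"az":0,"jaw":0.3},{"tx":0,"ty":0,"tz":3,"ax":0,"ay":0,"az":0,"jaw":0.3},{"tx":0,"ty":0,"tz":3,"ax":0,"ay":0,"az":0,"jaw":0.3},{"tx":0,"ty":0,"tz":1.5,"ax":0,"ay":0,"az":0,"jaw":0.3},{"tx":0,"ty":0,"tz":0.5,"ax":0,"ay":0,"az":0,"jaw":0.3},{"tx":0,"ty":0,"tz":0,"ax":0,"ay":0,"az":0,"jaw":0.3},{"tx":0,"ty":0,"tz":0,"ax":0,"ay":0,"az":0,"jaw":0.3}]'
python3 - <<'E'
from h import *
delta([*stn(-125,0),77.8],down(SY-90))
E
```

```text
t: 13.15
ee_pos: [451.3, -268.2, 87.6]
orientation: [-2.343, 2.092, -0.003]
ft_force: [-0.2, 0.3, -5.1]
width: 47.9
pos [ 451.3 -268.2   87.6] F [-0.2  0.3 -5.1] w 47.9 t 13.15 q [-0.56  0.48  1.94 -0.    0.72  0.9 ]
shift cm (before turn) [-0.16  0.21  0.98] (after) [-0.16  0.21  0.98] turn deg [-0.1 -0.1  0.3]
```

```bash
python3 -m inch '[{"tx":-0.1,"ty":0,"tz":0.3,"ax":0,"ay":0,"az":0,"jaw":0.3},{"tx":0,"ty":0,"tz":0.3,"ax":0,"ay":0,"az":0,"jaw":0.3},{"tx":0,"ty":0,"tz":0.1,"ax":0,"ay":0,"az":0,"jaw":0.3},{"tx":0,"ty":0,"tz":0,"ax":0,"ay":0,"az":0,"jaw":0.3}]'
python3 -m inch '[{"tx":0,"ty":0,"tz":0.1,"ax":0,"ay":0,"az":0,"jaw":0.3},{"tx":0,"ty":0,"tz":0.1,"ax":0,"ay":0,"az":0,"jaw":0.3}]'
```

```text
t: 13.65
ee_pos: [450.5, -266.7, 79.6]
orientation: [2.343, -2.093, -0.0]
ft_force: [-0.9, -0.7, -4.2]
width: 48.1
t: 13.9
ee_pos: [450.7, -266.8, 77.7]
orientation: [-2.343, 2.093, -0.0]
ft_force: [-0.2, 2.8, 5.5]
width: 47.4
```

```bash
python3 -m inch '[{"tx":0,"ty":0,"tz":0,"ax":0,"ay":0,"az":0,"jaw":0.8},{"tx":0,"ty":0,"tz":0,"ax":0,"ay":0,"az":0,"jaw":0.8},{"tx":0,"ty":0,"tz":0,"ax":0,"ay":0,"az":0,"jaw":0.8},{"tx":0,"ty":0,"tz":-2,"ax":0,"ay":0,"az":0,"jaw":0.8},{"tx":0,"ty":0,"tz":-3,"ax":0,"ay":0,"az":0,"jaw":0.8},{"tx":0,"ty":0,"tz":-4,"ax":0,"ay":0,"az":0,"jaw":0.8},{"tx":0,"ty":0,"tz":-3,"ax":0,"ay":0,"az":0,"jaw":0.6},{"tx":0,"ty":0,"tz":0,"ax":0,"ay":0,"az":0,"jaw":0.4}]'
python3 - <<'E'
from h import *
np.set_printoptions(precision=1,suppress=True)
o=get_obs(); print(o['ee_pos'],o['qpos'],stn(-125))
for cam in ['scene','top']:
    im,d,W=cloud(cam)
    for m in masks_of(cam,'round_bar')[:2]:
        p=W[m['pixels']]; p=p[~np.isnan(p[:,0])]; t=p[abs(p[:,2]-110)<5]
        print(cam,round(m['score'],2),len(p),len(t),np.median(p,0),t.min(0) if len(t) else 0,t.max(0) if len(t) else 0)
    x,y,z=W[...,0],W[...,1],W[...,2]
    t=W[(abs(z-110)<4)&(abs(x-450)<40)&(abs(y+267)<40)]; print(len(t),t.min(0),t.max(0),t.mean(0)) if len(t) else 0
    if cam=='scene': save(cv2.resize(im[130:384,100:440],(800,598)),'s3.png')
E
```

```text
t: 14.9
ee_pos: [452.0, -267.7, 200.0]
orientation: [-2.342, 2.092, -0.008]
ft_force: [-0.1, 0.4, -0.9]
width: 53.8
[ 452.  -267.7  200. ] [-0.6  0.3  1.9 -0.   1.   0.9] [ 449.1 -266.8]
scene 0.83 435 143 [ 461.4 -279.4   86.1] [ 449.5 -287.9  105.1] [ 471.7 -246.5  114.5]
142 [ 449.5 -287.9  106.3] [ 471.7 -246.4  113.6] [ 461. -267.  110.]
top 0.43 407 0 [ 589.6 -240.2  240.5] 0 0
3 [ 442.4 -245.5  109. ] [ 448.2 -245.1  110.4] [ 445.3 -245.3  109.9]
```

View pics/s3.png

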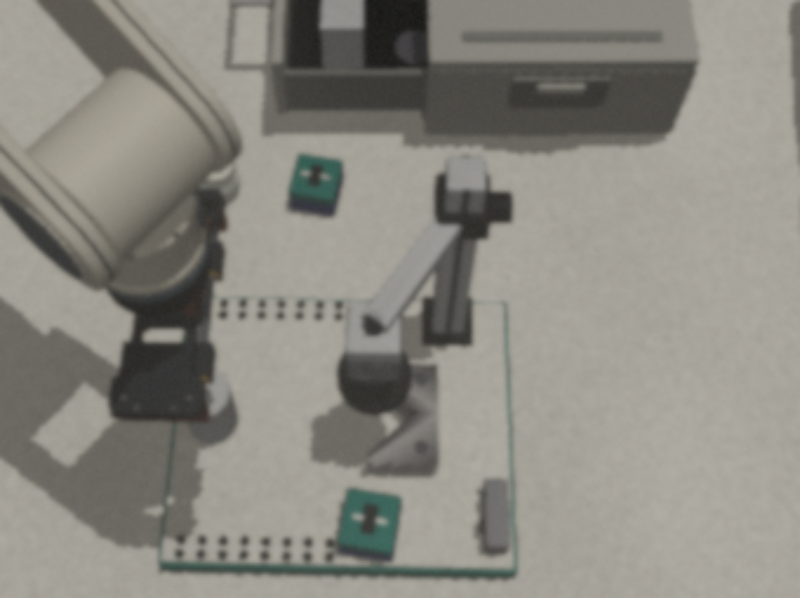

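```bash
python3 -m inch '[{"tx":0,"ty":0,"tz":0,"ax":9,"ay":0,"az":0,"jaw":0.35},{"tx":0,"ty":0,"tz":0,"ax":9,"ay":0,"az":0,"jaw":0.35},{"tx":0,"ty":0,"tz":0,"ax":9,"ay":0,"az":0,"jaw":0.35},{"tx":0,"ty":0,"tz":0,"ax":9,"ay":0,"az":0,"jaw":0.35},{"tx":0,"ty":0,"tz":0,"ax":9,"ay":0,"az":0,"jaw":0.35},{"tx":0,"ty":0,"tz":0,"ax":0,"ay":0,"az":0,"jaw":0.35}]'
cat >> h.py <<'E'
def tilt(t,yaw=SY): # tool z forward along yaw, t deg from down; jaws level
    return down(yaw-90)*R.from_rotvec([np.deg2rad(t),0,0])
E
python3 - <<'E'
from h import *
delta([*stn(-165,0),75],tilt(45)); delta([*stn(-165,0),75],tilt(50))
E
```

```text
t: 15.85
ee_pos: [449.3, -259.4, 193.1]
orientation: [-1.924, 1.712, -0.555]
ft_force: [0.0, -0.2, 0.4]
width: 30.7
pos [ 449.3 -259.4  193.1] F [ 0.  -0.2  0.4] w 30.7 t 15.85 q [-0.87  0.25  2.19  1.1   0.63 -0.31]
shift cm (before turn) [ 0.98 10.46  6.82] (after) [ 0.74 11.25  5.46] turn deg [ 7.3  1.8 -0.3]
pos [ 449.3 -259.4  193.1] F [ 0.  -0.2  0.4] w 30.7 t 15.85 q [-0.87  0.25  2.19  1.1   0.63 -0.31]
shift cm (before turn) [ 0.98 10.46  6.82] (after) [ 0.74 11.68  4.46] turn deg [12.3  1.8 -0.4]
```

```bash
python3 -m inch '[{"tx":0.4,"ty":0,"tz":0,"ax":4.1,"ay":0.6,"az":0,"jaw":0.35},{"tx":0.4,"ty":0,"tz":0,"ax":4.1,"ay":0.6,"az":0,"jaw":0.35},{"tx":0,"ty":0,"tz":0,"ax":4.1,"ay":0.6,"az":0,"jaw":0.35},{"tx":0,"ty":1.1,"tz":-1.3,"ax":0,"ay":0,"az":0,"jaw":0.35},{"tx":0,"ty":1.1,"tz":-1.3,"ax":0,"ay":0,"az":0,"jaw":0.35},{"tx":0,"ty":1.1,"tz":-1.3,"ax":0,"ay":0,"az":0,"jaw":0.35},{"tx":0,"ty":0,"tz":0,"ax":0,"ay":0,"az":0,"jaw":0.35}]'
python3 - <<'E'
from h import *
delta([*stn(-168,0),70],tilt(50))
E
```

```text
t: 16.73
ee_pos: [401.2, -273.3, 194.5]
orientation: [-1.775, 1.596, -0.743]
ft_force: [0.5, -0.6, 0.6]
width: 30.7
pos [ 401.2 -273.3  194.5] F [ 0.5 -0.6  0.6] w 30.7 t 16.73 q [-1.1   0.3   2.32  1.45  0.81 -0.86]
shift cm (before turn) [-0.11  9.2   8.4 ] (after) [-0.13  9.19  8.41] turn deg [-0.   0.  -0.1]
```

```bash
python3 -m inch '[{"tx":0,"ty":1.8,"tz":1.7,"ax":0,"ay":0,"az":0,"jaw":0.35},{"tx":0,"ty":1.8,"tz":1.7,"ax":0,"ay":0,"az":0,"jaw":0.35},{"tx":0,"ty":1.9,"tz":1.7,"ax":0,"ay":0,"az":0,"jaw":0.35},{"tx":0,"ty":1.9,"tz":1.7,"ax":0,"ay":0,"az":0,"jaw":0.35},{"tx":0,"ty":1.8,"tz":1.6,"ax":0,"ay":0,"az":0,"jaw":0.35},{"tx":0,"ty":0,"tz":0,"ax":0,"ay":0,"az":0,"jaw":0.35}]'
python3 - <<'E'
from h import *
np.set_printoptions(precision=1,suppress=True)
delta([*stn(7,0),70],tilt(50))
im,d,W=cloud('scene'); x,y,z=W[...,0],W[...,1],W[...,2]
t=W[(abs(z-110)<4)&(abs(x-450)<40)&(abs(y+267)<40)]; print(len(t),t.min(0),t.max(0),t.mean(0))
im,d=viewer.get_image('wrist'); save(im,'w3.png')
E
```

```text
t: 17.48
ee_pos: [407.6, -271.8, 68.8]
orientation: [-1.774, 1.595, -0.741]
ft_force: [-0.2, 0.1, 0.3]
width: 30.6
pos [ 407.6 -271.8   68.8] F [-0.2  0.1  0.3] w 30.6 t 17.48 q [-1.1  0.7  2.3  1.8  0.8 -1.4]
shift cm (before turn) [ -0.1 -11.2  13.3] (after) [ -0.1 -11.3  13.2] turn deg [-0.1  0.2 -0.2]
389 [ 424.1 -291.1  106.1] [ 472.2 -244.3  113.6] [ 448.2 -267.6  109.7]
```

View pics/w3.png

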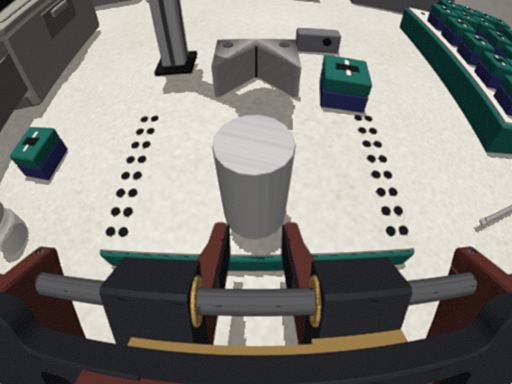

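```bash
python3 -m inch '[{"tx":0,"ty":-0.7,"tz":0.84,"ax":0,"ay":0,"az":0,"jaw":0.35},{"tx":0,"ty":-0.7,"tz":0.84,"ax":0,"ay":0,"az":0,"jaw":0.35},{"tx":0,"ty":-0.7,"tz":0.84,"ax":0,"ay":0,"az":0,"jaw":0.35},{"tx":0,"ty":-0.7,"tz":0.84,"ax":0,"ay":0,"az":0,"jaw":0.35},{"tx":0,"ty":-0.7,"tz":0.84,"ax":0,"ay":0,"az":0,"jaw":0.35},{"tx":0,"ty":-0.7,"tz":0.84,"ax":0,"ay":0,"az":0,"jaw":0.35},{"tx":0,"ty":-0.7,"tz":0.84,"ax":0,"ay":0,"az":0,"jaw":0.35},{"tx":0,"ty":-0.7,"tz":0.84,"ax":0,"ay":0,"az":0,"jaw":0.35},{"tx":0,"ty":-0.7,"tz":0.84,"ax":0,"ay":0,"az":0,"jaw":0.35},{"tx":0,"ty":-0.7,"tz":0.84,"ax":0,"ay":0,"az":0,"jaw":0.35},{"tx":0,"ty":-0.7,"tz":0.84,"ax":0,"ay":0,"az":0,"jaw":0.35},{"tx":0,"ty":0,"tz":0,"ax":0,"ay":0,"az":0,"jaw":0.35}]'
python3 - <<'E'
from h import *
delta([*stn(1,0),70],tilt(50))
im,d=viewer.get_image('wrist'); save(im,'w4.png')
E
```

```text
t: 19.08
ee_pos: [527.6, -259.9, 70.6]
orientation: [-1.776, 1.593, -0.748]
ft_force: [-0.0, 0.6, 1.2]
width: 30.6
pos [ 527.6 -259.9   70.6] F [-0.   0.6  1.2] w 30.6 t 19.07 q [-0.8   0.66  2.2   1.99  0.73 -1.24]
shift cm (before turn) [-0.16 -2.98  3.66] (after) [-0.16 -2.99  3.65] turn deg [-0.2 -0.1  0. ]
```

View pics/w4.png

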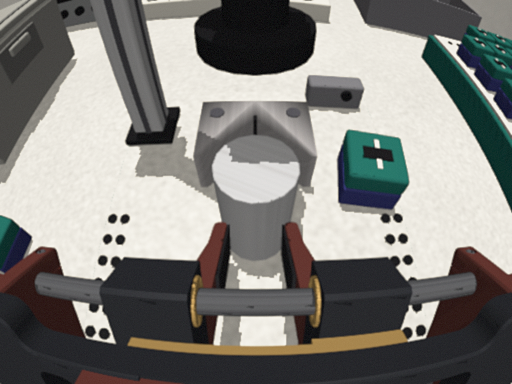

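```bash
python3 -m inch '[{"tx":-0.05,"ty":-0.6,"tz":0.74,"ax":0,"ay":0,"az":0,"jaw":0.35},{"tx":-0.05,"ty":-0.6,"tz":0.74,"ax":0,"ay":0,"az":0,"jaw":0.35},{"tx":0,"ty":-0.6,"tz":0.74,"ax":0,"ay":0,"az":0,"jaw":0.35},{"tx":0,"ty":-0.5,"tz":0.6,"ax":0,"ay":0,"az":0,"jaw":0.35},{"tx":0,"ty":-0.13,"tz":0.16,"ax":0,"ay":0,"az":0,"jaw":0.35},{"tx":0,"ty":0,"tz":0,"ax":0,"ay":0,"az":0,"jaw":0.35}]'
python3 -m inch '[{"tx":0,"ty":-0.13,"tz":0.16,"ax":0,"ay":0,"az":0,"jaw":0.35},{"tx":0,"ty":-0.13,"tz":0.16,"ax":0,"ay":0,"az":0,"jaw":0.35},{"tx":0,"ty":0,"tz":0,"ax":0,"ay":0,"az":0,"jaw":0.35}]'
python3 - <<'E'
from h import *
np.set_printoptions(precision=1,suppress=True)
delta([*stn(1,0),70],tilt(50))
print(stn(26))
im,d,W=cloud('scene'); x,y,z=W[...,0],W[...,1],W[...,2]
t=W[(abs(z-110)<4)&(abs(x-595)<45)&(abs(y+250)<40)]; print(len(t),t.min(0),t.max(0),t.mean(0)) if len(t) else 0
im,d=viewer.get_image('wrist'); save(im,'w5.png')
E
```

```text
t: 19.88
ee_pos: [565.0, -254.8, 70.1]
orientation: [-1.775, 1.594, -0.747]
ft_force: [0.6, -0.7, -0.3]
width: 30.8
t: 20.25
ee_pos: [569.0, -254.6, 70.0]
orientation: [-1.775, 1.594, -0.747]
ft_force: [-0.7, -0.0, 0.2]
width: 30.9
pos [ 569.  -254.6   70. ] F [-0.7 -0.   0.2] w 30.9 t 20.25 q [-0.7  0.7  2.1  2.   0.7 -1.2]
shift cm (before turn) [-0.1 -0.4  0.4] (after) [-0.1 -0.4  0.4] turn deg [-0.2 -0.1 -0. ]
[ 599.2 -250.5]
80 [ 568.4 -275.6  106.2] [ 611.5 -253.2  113.9] [ 586.8 -268.6  109.2]
```

View pics/w5.png

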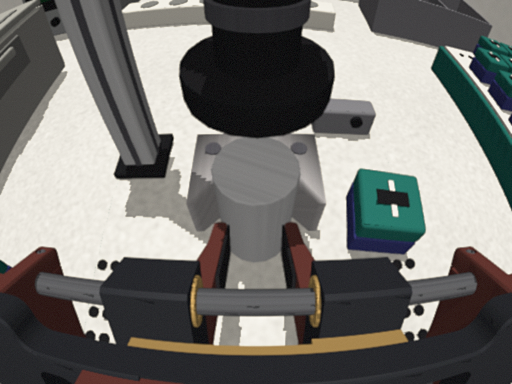

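Bar upright (about (257,170)) just short of the V faces, centred; no contact force yet. Continue in small steps.

```bash
python3 -m inch '[{"tx":0,"ty":-0.13,"tz":0.16,"ax":0,"ay":0,"az":0,"jaw":0.35},{"tx":0,"ty":-0.07,"tz":0.08,"ax":0,"ay":0,"az":0,"jaw":0.35},{"tx":0,"ty":0,"tz":0,"ax":0,"ay":0,"az":0,"jaw":0.35}]'
python3 -m inch '[{"tx":0,"ty":-0.13,"tz":0.15,"ax":0,"ay":0,"az":0,"jaw":0.35},{"tx":0,"ty":0,"tz":0,"ax":0,"ay":0,"az":0,"jaw":0.35}]'
```

```text
t: 20.72
ee_pos: [572.1, -254.2, 70.0]
orientation: [-1.775, 1.594, -0.747]
ft_force: [-1.3, -0.3, 0.1]
width: 30.3
t: 20.98
ee_pos: [574.1, -253.9, 70.0]
orientation: [-1.775, 1.594, -0.747]
ft_force: [-1.0, 1.3, 0.7]
width: 30.5
```

```bash
python3 -m inch '[{"tx":0,"ty":-0.07,"tz":0.08,"ax":0,"ay":0,"az":0,"jaw":0.35},{"tx":0,"ty":0,"tz":0,"ax":0,"ay":0,"az":0,"jaw":0.35}]'
```

```text
t: 21.22
ee_pos: [575.1, -253.8, 70.0]
orientation: [-1.775, 1.594, -0.747]
ft_force: [-1.3, -0.1, 0.1]
width: 30.4
```

```bash
python3 -m inch '[{"tx":0,"ty":-0.13,"tz":0.15,"ax":0,"ay":0,"az":0,"jaw":0.35},{"tx":0,"ty":0,"tz":0,"ax":0,"ay":0,"az":0,"jaw":0.35}]'
python3 -m inch '[{"tx":0,"ty":-0.1,"tz":0.12,"ax":0,"ay":0,"az":0,"jaw":0.35},{"tx":0,"ty":0,"tz":0,"ax":0,"ay":0,"az":0,"jaw":0.35}]'
```

```text
t: 21.48
ee_pos: [577.0, -253.7, 70.0]
orientation: [-1.775, 1.595, -0.747]
ft_force: [-2.8, -1.4, -0.0]
width: 31.0
t: 21.72
ee_pos: [578.0, -253.7, 69.8]
orientation: [-1.775, 1.596, -0.747]
ft_force: [-7.6, -2.9, 3.5]
width: 30.6
```

```bash
python3 -m inch '[{"tx":0,"ty":-0.06,"tz":0.08,"ax":0,"ay":0,"az":0,"jaw":0.35},{"tx":0,"ty":0,"tz":0,"ax":0,"ay":0,"az":0,"jaw":0.35}]'
python3 - <<'E'
from h import *
im,d=viewer.get_image('wrist'); save(cv2.resize(im[60:300,130:390],(780,600),interpolation=cv2.INTER_CUBIC),'w6.png')
p=[[*stn(26+24*np.cos(a),24*np.sin(a)),110] for a in (0,np.pi/2,np.pi,-np.pi/2)]
print((wproj(p)-[130,60])*[3,2.5])
E
```

```text
t: 21.98
ee_pos: [578.3, -253.6, 69.6]
orientation: [-1.775, 1.598, -0.746]
ft_force: [-11.1, -3.4, 5.4]
width: 30.6
[[363.6815947  192.8772726 ]
 [226.78026164 275.75677599]
 [362.33709848 373.89207071]
 [499.76372833 274.83801041]]
```

View pics/w6.png

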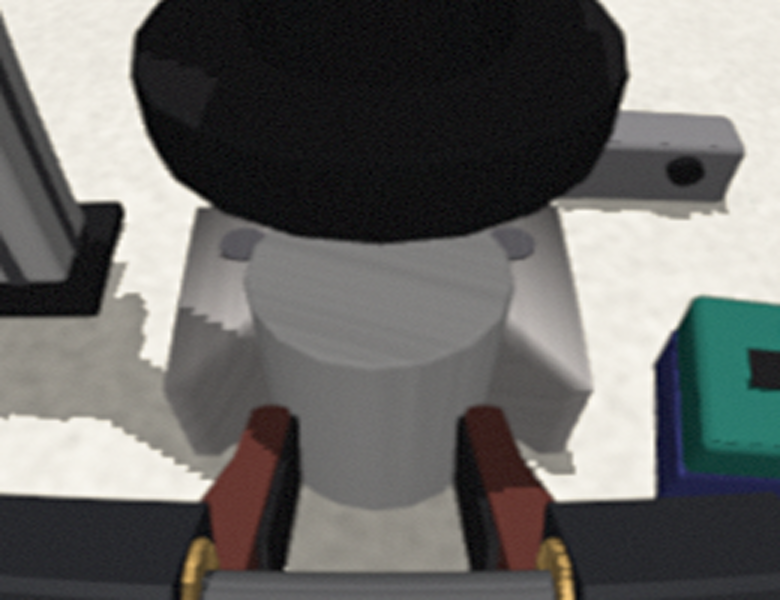

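```bash
python3 -m inch '[{"tx":0,"ty":0.13,"tz":-0.15,"ax":0,"ay":0,"az":0,"jaw":0.35},{"tx":0,"ty":0.3,"tz":-0.36,"ax":0,"ay":0,"az":0,"jaw":0.35},{"tx":0,"ty":0.7,"tz":-0.84,"ax":0,"ay":0,"az":0,"jaw":0.35},{"tx":0,"ty":1.5,"tz":-1.8,"ax":0,"ay":0,"az":0,"jaw":0.35},{"tx":0,"ty":2,"tz":-2.4,"ax":0,"ay":0,"az":0,"jaw":0.35},{"tx":0,"ty":2,"tz":-2.4,"ax":0,"ay":0,"az":0,"jaw":0.35},{"tx":0,"ty":2,"tz":-2.4,"ax":0,"ay":0,"az":0,"jaw":0.35},{"tx":0,"ty":1,"tz":-1.2,"ax":0,"ay":0,"az":0,"jaw":0.35},{"tx":0,"ty":-3,"tz":-2.5,"ax":0,"ay":0,"az":0,"jaw":0.35},{"tx":0,"ty":-3.8,"tz":-3.2,"ax":0,"ay":0,"az":0,"jaw":0.35},{"tx":0,"ty":-3.8,"tz":-3.2,"ax":0,"ay":0,"az":0,"jaw":0.35},{"tx":0,"ty":0,"tz":0,"ax":0,"ay":0,"az":0,"jaw":0.35}]'
python3 -m inch '[{"tx":0,"ty":0,"tz":0,"ax":-8.3,"ay":0,"az":0,"jaw":0.35},{"tx":0,"ty":0,"tz":0,"ax":-8.3,"ay":0,"az":0,"jaw":0.35},{"tx":0,"ty":0,"tz":0,"ax":-8.3,"ay":0,"az":0,"jaw":0.35},{"tx":0,"ty":0,"tz":0,"ax":-8.3,"ay":0,"az":0,"jaw":0.35},{"tx":0,"ty":0,"tz":0,"ax":-8.3,"ay":0,"az":0,"jaw":0.35},{"tx":0,"ty":0,"tz":0,"ax":-8.3,"ay":0,"az":0,"jaw":0.35},{"tx":0,"ty":0,"tz":0,"ax":0,"ay":0,"az":0,"jaw":0.35}]'
python3 - <<'E'
from h import *
np.set_printoptions(precision=1,suppress=True)
delta([383.2,221.5,200],down(CY))
im,d,W=cloud('scene'); x,y,z=W[...,0],W[...,1],W[...,2]
print([(round(m['score'],2),np.median(W[m['pixels']],0)) for m in masks_of('scene','round_bar')[:2]])
t=W[(abs(z-112)<9)&(x>330)&(x<420)&(y>140)&(y<300)];print('handle',len(t),t.mean(0) if len(t) else 0,np.percentile(t,[3,97],0))
E
```

```text
t: 23.52
ee_pos: [430.1, -270.6, 212.2]
orientation: [-1.777, 1.59, -0.757]
ft_force: [0.4, -1.2, -0.3]
width: 30.8
t: 24.4
ee_pos: [430.5, -263.0, 204.5]
orientation: [-2.283, 2.019, -0.083]
ft_force: [-0.0, 1.0, 0.7]
width: 30.7
pos [ 430.5 -263.   204.5] F [-0.   1.   0.7] w 30.7 t 24.4 q [-0.6  0.2  1.9  0.1  0.9  0.8]
shift cm (before turn) [-48.6  -1.1   1.6] (after) [  1.6 -48.6   0.5] turn deg [ -5.7  -3.8 -90.4]
[(0.65, array([ 598.3, -272. ,   89.9]))]
handle 244 [392.8 222.3 115.4] [[376.4 156.6 110. ]
 [417.3 282.7 119.8]]
```

```bash
python3 -m inch '[{"tx":-4,"ty":-0.1,"tz":0,"ax":0,"ay":0,"az":0,"jaw":0.35},{"tx":-5,"ty":-0.1,"tz":0,"ax":0,"ay":0,"az":0,"jaw":0.35},{"tx":-5,"ty":-0.1,"tz":0,"ax":0,"ay":0,"az":0,"jaw":0.35},{"tx":-5,"ty":-0.1,"tz":0,"ax":0,"ay":0,"az":0,"jaw":0.4},{"tx":-5,"ty":-0.1,"tz":0,"ax":0,"ay":0,"az":0,"jaw":0.4},{"tx":-5,"ty":-0.1,"tz":0,"ax":0,"ay":0,"az":0,"jaw":0.5},{"tx":-5,"ty":-0.1,"tz":0,"ax":0,"ay":0,"az":0,"jaw":0.5},{"tx":-5,"ty":-0.1,"tz":0,"ax":0,"ay":0,"az":0,"jaw":0.5},{"tx":-5,"ty":-0.1,"tz":0,"ax":0,"ay":0,"az":0,"jaw":0.5},{"tx":-4.5,"ty":-0.1,"tz":0,"ax":0,"ay":0,"az":0,"jaw":0.5},{"tx":0,"ty":0,"tz":0,"ax":0,"ay":0,"az":0,"jaw":0.5}]'
python3 -m inch '[{"tx":0,"ty":0,"tz":0,"ax":-0.63,"ay":-0.42,"az":-10.04,"jaw":0.5},{"tx":0,"ty":0,"tz":0,"ax":-0.63,"ay":-0.42,"az":-10.04,"jaw":0.5},{"tx":0,"ty":0,"tz":0,"ax":-0.63,"ay":-0.42,"az":-10.04,"jaw":0.5},{"tx":0,"ty":0,"tz":0,"ax":-0.63,"ay":-0.42,"az":-10.04,"jaw":0.5},{"tx":0,"ty":0,"tz":0,"ax":-0.63,"ay":-0.42,"az":-10.04,"jaw":0.5},{"tx":0,"ty":0,"tz":0,"ax":-0.63,"ay":-0.42,"az":-10.04,"jaw":0.5},{"tx":0,"ty":0,"tz":0,"ax":-0.63,"ay":-0.42,"az":-10.04,"jaw":0.5},{"tx":0,"ty":0,"tz":0,"ax":-0.63,"ay":-0.42,"az":-10.04,"jaw":0.5},{"tx":0,"ty":0,"tz":0,"ax":-0.63,"ay":-0.42,"az":-10.04,"jaw":0.5},{"tx":0,"ty":0,"tz":0,"ax":0,"ay":0,"az":0,"jaw":0.5}]'
python3 - <<'E'
from h import *
delta([383.2,221.5,94],down(CY))
im,d=viewer.get_image('wrist'); save(im,'w7.png')
print(wproj([[383.2-s*.13,221.5+s*.99,112] for s in (-60,0,60)]))
E
```

```text
t: 25.88
ee_pos: [379.9, 220.1, 214.9]
orientation: [-2.283, 2.02, -0.083]
ft_force: [-0.7, -0.6, -0.4]
width: 43.8
t: 27.12
ee_pos: [380.6, 217.2, 215.0]
orientation: [3.133, 0.194, -0.001]
ft_force: [0.3, 0.5, 0.3]
width: 44.2
pos [380.6 217.2 215. ] F [0.3 0.5 0.3] w 44.2 t 27.12 q [ 0.49  0.16  2.03 -0.    0.95  0.37]
shift cm (before turn) [ 0.32 -0.42 12.1 ] (after) [ 0.32 -0.39 12.1 ] turn deg [ 0.1  0.  -0.4]
[[259.17772479 244.56760321]
 [258.82821567 186.14044283]
 [258.33109355 120.87247545]]
```

View pics/w7.png

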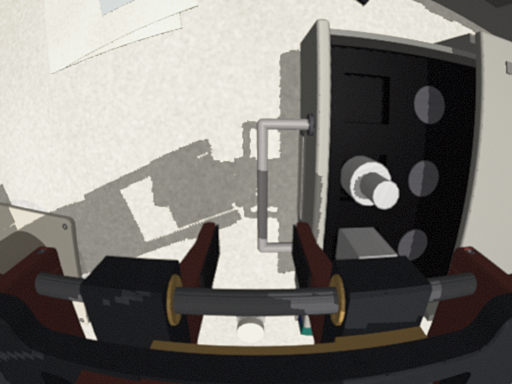

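```bash
python3 -m inch '[{"tx":0.55,"ty":-0.4,"tz":1,"ax":0,"ay":0,"az":0,"jaw":0.5},{"tx":0,"ty":0,"tz":4,"ax":0,"ay":0,"az":0,"jaw":0.5},{"tx":0,"ty":0,"tz":4,"ax":0,"ay":0,"az":0,"jaw":0.5},{"tx":0,"ty":0,"tz":3,"ax":0,"ay":0,"az":0,"jaw":0.5},{"tx":0,"ty":0,"tz":0,"ax":0,"ay":0,"az":0,"jaw":0},{"tx":0,"ty":0,"tz":0,"ax":0,"ay":0,"az":0,"jaw":0},{"tx":0,"ty":0,"tz":0,"ax":0,"ay":0,"az":0,"jaw":0},{"tx":0,"ty":0,"tz":0,"ax":0,"ay":0,"az":0,"jaw":0}]'
python3 - <<'E'
from h import *
delta([545.0,242.7,94.6],down(CY))
E
```

```text
t: 28.18
ee_pos: [386.9, 223.4, 96.7]
orientation: [3.133, 0.198, 0.004]
ft_force: [-1.1, -0.2, 3.4]
width: 9.3
pos [386.9 223.4  96.7] F [-1.1 -0.2  3.4] w 9.3 t 28.18 q [ 0.5   0.38  2.1  -0.    0.66  0.38]
shift cm (before turn) [15.93  0.07  0.25] (after) [15.93  0.15  0.21] turn deg [ 0.1 -0.2 -0.3]
```

```bash
python3 -m inch '[{"tx":0.8,"ty":0,"tz":0,"ax":0,"ay":0,"az":0,"jaw":0},{"tx":1.5,"ty":0.01,"tz":0.02,"ax":0,"ay":0,"az":0,"jaw":0},{"tx":1.6,"ty":0.01,"tz":0.02,"ax":0,"ay":0,"az":0,"jaw":0},{"tx":1.6,"ty":0.01,"tz":0.02,"ax":0,"ay":0,"az":0,"jaw":0},{"tx":1.6,"ty":0.01,"tz":0.02,"ax":0,"ay":0,"az":0,"jaw":0},{"tx":1.6,"ty":0.01,"tz":0.02,"ax":0,"ay":0,"az":0,"jaw":0},{"tx":1.6,"ty":0.01,"tz":0.02,"ax":0,"ay":0,"az":0,"jaw":0},{"tx":1.6,"ty":0.01,"tz":0.02,"ax":0,"ay":0,"az":0,"jaw":0},{"tx":1.6,"ty":0.01,"tz":0.02,"ax":0,"ay":0,"az":0,"jaw":0},{"tx":1.3,"ty":0,"tz":0,"ax":0,"ay":0,"az":0,"jaw":0},{"tx":0.7,"ty":0,"tz":0,"ax":0,"ay":0,"az":0,"jaw":0},{"tx":0,"ty":0,"tz":0,"ax":0,"ay":0,"az":0,"jaw":0}]'
python3 -m inch '[{"tx":0.3,"ty":0,"tz":0,"ax":0,"ay":0,"az":0,"jaw":0},{"tx":0,"ty":0,"tz":0,"ax":0,"ay":0,"az":0,"jaw":0}]'
```

```text
t: 29.68
ee_pos: [543.1, 243.9, 96.7]
orientation: [-3.135, -0.198, -0.012]
ft_force: [0.6, 5.4, 7.5]
width: 8.9
t: 29.92
ee_pos: [545.0, 244.2, 96.7]
orientation: [-3.135, -0.198, -0.009]
ft_force: [-2.3, 6.4, 9.6]
width: 9.1
```

```bash
python3 -m inch '[{"tx":0.2,"ty":0,"tz":0,"ax":0,"ay":0,"az":0,"jaw":0},{"tx":0,"ty":0,"tz":0,"ax":0,"ay":0,"az":0,"jaw":0}]'
python3 -m inch '[{"tx":0.2,"ty":0,"tz":0,"ax":0,"ay":0,"az":0,"jaw":0},{"tx":0,"ty":0,"tz":0,"ax":0,"ay":0,"az":0,"jaw":0}]'
```

```text
t: 30.18
ee_pos: [545.0, 244.2, 96.7]
orientation: [3.135, 0.198, 0.003]
ft_force: [-8.8, 5.7, 15.7]
width: 9.5
t: 30.42
ee_pos: [545.0, 244.1, 96.6]
orientation: [3.134, 0.198, -0.003]
ft_force: [-16.0, 5.7, 20.9]
width: 9.2
```

```bash
python3 -m inch '[{"tx":-0.15,"ty":0,"tz":0,"ax":0,"ay":0,"az":0,"jaw":0.45},{"tx":0,"ty":0,"tz":0,"ax":0,"ay":0,"az":0,"jaw":0.45},{"tx":0,"ty":0,"tz":0,"ax":0,"ay":0,"az":0,"jaw":0.45},{"tx":0,"ty":0,"tz":0,"ax":0,"ay":0,"az":0,"jaw":0.45},{"tx":0,"ty":0,"tz":-3,"ax":0,"ay":0,"az":0,"jaw":0.45},{"tx":0,"ty":0,"tz":-4,"ax":0,"ay":0,"az":0,"jaw":0.45},{"tx":0,"ty":0,"tz":-4,"ax":0,"ay":0,"az":0,"jaw":0.45},{"tx":-4,"ty":0,"tz":-3,"ax":0,"ay":0,"az":0,"jaw":0.45},{"tx":-5,"ty":0,"tz":0,"ax":0,"ay":0,"az":0,"jaw":0.45},{"tx":-5,"ty":0,"tz":0,"ax":0,"ay":0,"az":0,"jaw":0.45},{"tx":0,"ty":0,"tz":0,"ax":0,"ay":0,"az":0,"jaw":0.45}]'
python3 - <<'E'
from h import *
np.set_printoptions(precision=1,suppress=True)
o=get_obs();print(o['ee_pos'],o['ft_force'])
a=np.deg2rad(CY)
ims=[]
for cam in ['scene','top']:
    W0=np.load(cam+'.npz')['W']; im,d,W=cloud(cam); ims.append(im)
    for w in (W0,W):
        x,y,z=w[...,0],w[...,1],w[...,2]
        u=(x-589.6)*np.cos(a)+(y-248.4)*np.sin(a); v=-(x-589.6)*np.sin(a)+(y-248.4)*np.cos(a)
        k=(abs(z-115)<6)&(u<-30)&(u>-70)&(abs(v)<50); print(cam,'handle u',k.sum(),u[k].mean())
    for th in ['round_bar','module_a','jar']:
        print(th,[(round(m['score'],2),np.nanmedian(W[m['pixels']],0)) for m in masks_of(cam,th)[:3]])
save(cv2.resize(np.hstack([ims[0][60:384,80:420],ims[1][60:384,80:420]]),(800,381)),'f.png')
E
```

```text
t: 31.8
ee_pos: [403.7, 224.4, 234.0]
orientation: [3.132, 0.2, -0.001]
ft_force: [0.0, 0.5, 0.7]
width: 39.3
[403.7 224.4 234. ] [0.  0.5 0.7]
scene handle u 115 -45.61618228507206
scene handle u 117 -45.660590670839426
round_bar [(0.6, array([ 598.2, -272.2,   88.2])), (0.34, array([ 585.8, -265.2,   30.5]))]
module_a [(0.87, array([ 607.4, -351.6,   69.2])), (0.64, array([505.6,  -9. ,  38.6])), (0.2, array([ 585.7, -265.2,   30.5]))]
jar [(0.62, array([403.4, -18. ,  53. ])), (0.46, array([573.5, 230.4, 114.7]))]
top handle u 112 -44.35116734955311
top handle u 108 -44.2885807936811
round_bar []
module_a [(0.76, array([ 604.9, -341.5,   68.5])), (0.51, array([504.8,   5.5,  39.3]))]
jar [(0.68, array([402.7,  -4.2,  56.7])), (0.52, array([ 588.8, -243.1,  239.8]))]
```

View pics/f.png

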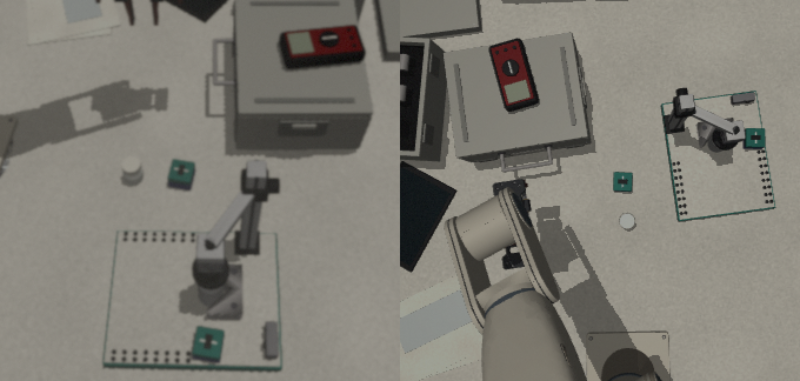

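```bash
python3 - <<'E'
from h import *
print(ctrl.close_job())
E
```

```text
the job is handed in; nothing more can be done
None
```

The job is handed in: the plain round bar is under the camera in the V-block, and the drawer is shut. It took about 32 s of the 72 s allowed. I pulled the drawer open by its handle, took the bar from the left pocket and stood it on the white plate. I then pushed it back with the tool tilted 50° and the bar held between the two fingertips.

**Seating:**
- The bar stood upright and centred in the V. The push reaction rose to about 11 N, nearly straight back, which fits contact with both faces.
- I never measured the contact itself, and took no close picture after backing off. The scene camera put the bar in the same place afterwards. The networks missed it in the final top view, where the camera hides it.
- In the last close picture the bar sat about 2 mm deeper than my pose estimate, within the calibration error.

**Drawer:** I pushed it to its stop, with about 16 N and no further movement. Both cameras show the handle within 0.1 mm of where it started.

**Other items:**
- The modules and the jar measured within a few mm of their starting positions.
- The camera, by my clearances, was never approached closely.
- The other two samples were standing in the drawer just before I closed it. I could not see them afterwards.

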